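# Set the pantry pull-outs for restocking

## Task

Get the pantry organiser ready for restocking: with the fingertips, push the two trays that hold jars or tins fully home, and push the empty tray all the way out to its stop, from behind its front panel. Push gently so that nothing in the trays falls over, grasp and lift nothing, and leave the jars and tins and the things standing beside the organiser alone.

Things in the scene. Friction and masses are not known exactly. Their poses are not given: they have to be found in the camera images.
- rack: white pantry organiser, fixed: base 250 mm deep (x), 305 mm wide (y), four upright walls 52 mm high making three lanes side by side (97 mm apart, any tray in any lane), back wall 62 mm high. Origin: centre of its underside, on the table. Its -x side is the front, facing the robot; trays slide out along its -x axis, home along +x.
- tray_a_outer: pale wooden open-topped pull-out tray. This tray holds two spice jars. Front panel without handle: 93 mm wide, 10 mm thick, from 10 to 90 mm above the table. Origin: centre (50 mm high) of the panel's OUTER, robot-side face, moving with the tray; axes as the rack's (x home, y across). Fully home it lies 135 mm in front (-x) of the rack's origin.
- tray_a (a joint): how far tray a is pulled out: 0 = fully home (panel against the rack), 0.12 m = fully out, at a hard stop. About 2 N of friction, no spring or catch; it stays where it is left. Inside the tray: 73 mm wide, 235 mm long, floor 15 mm and side walls 45 mm above the table.
- tray_b_outer: pale wooden open-topped pull-out tray. This tray holds a tin and a spice jar. Front panel without handle: 93 mm wide, 10 mm thick, from 10 to 90 mm above the table. Origin: centre (50 mm high) of the panel's OUTER, robot-side face, moving with the tray; axes as the rack's (x home, y across). Fully home it lies 135 mm in front (-x) of the rack's origin.
- tray_b (a joint): how far tray b is pulled out: 0 = fully home (panel against the rack), 0.12 m = fully out, at a hard stop. About 2 N of friction, no spring or catch; it stays where it is left. Inside the tray: 73 mm wide, 235 mm long, floor 15 mm and side walls 45 mm above the table.
- tray_c_outer: pale wooden open-topped pull-out tray. This is the EMPTY tray. Front panel without handle: 93 mm wide, 10 mm thick, from 10 to 90 mm above the table. Origin: centre (50 mm high) of the panel's OUTER, robot-side face, moving with the tray; axes as the rack's (x home, y across). Fully home it lies 135 mm in front (-x) of the rack's origin.
- tray_c (a joint): how far tray c is pulled out: 0 = fully home (panel against the rack), 0.12 m = fully out, at a hard stop. About 2 N of friction, no spring or catch; it stays where it is left. Inside the tray: 73 mm wide, 235 mm long, floor 15 mm and side walls 45 mm above the table.
- tray_a_inner: inner board of the front panel of tray a. Origin: centre (50 mm high) of the panel's INNER face, 10 mm behind the outer face; pushing this face towards -x (rack axes) slides the tray out. Moves with the tray; axes as the rack's.
- tray_b_inner: inner board of the front panel of tray b. Origin: centre (50 mm high) of the panel's INNER face, 10 mm behind the outer face; pushing this face towards -x (rack axes) slides the tray out. Moves with the tray; axes as the rack's.
- tray_c_inner: inner board of the front panel of tray c. Origin: centre (50 mm high) of the panel's INNER face, 10 mm behind the outer face; pushing this face towards -x (rack axes) slides the tray out. Moves with the tray; axes as the rack's.
- jar1: small glass spice jar with a metal lid, 42 mm across, 75 mm tall, standing loose nearer the front of tray a. Origin: centre of its underside, z up.
- jar2: small brown glass spice jar with a metal lid, 42 mm across, 75 mm tall, standing loose nearer the back of tray a. Origin: centre of its underside, z up.
- tin1: small metal tin, 52 mm across, 65 mm tall, standing loose nearer the front of tray b. Origin: centre of its underside, z up.
- jar3: small glass spice jar with a metal lid, 42 mm across, 75 mm tall, standing loose nearer the back of tray b. Origin: centre of its underside, z up.
- bigjar: big brown jar with a red lid, 76 mm across, 110 mm tall, standing on the table beside the rack; not part of the job. Origin: centre of its underside, z up.
- soupcan: soup can, 68 mm across, 100 mm tall, standing on the table beside the rack; not part of the job. Origin: centre of its underside, z up.
- teabox: cardboard tea box, 65 x 65 mm, 120 mm tall, standing on the table beside the rack; not part of the job. Origin: centre of its underside, z up.

How it is judged:
By the outcome, as a careful person would: the job done as asked, in the order asked, and still so for the second after the job is handed in, with the robot touching nothing.
It also fails if it takes over 72 s, if anything falls off the work surface, if the arm or the gripper's body presses on something with over 40 N, if the wrist force passes 120 N, or if a joint passes its speed limit or range.

## Robot

A 6-joint arm with a two-finger parallel gripper is mounted at the origin on the work surface. World frame = base frame: x ahead of the robot, y to its left, z up, the work surface at z = 0. Lengths are in mm, angles in rad, forces in N, time in s.
With the tool pointing down it reaches from about 275 to 1000 mm from the base axis. Payload 8.4 kg.
Tool frame: the origin (TCP) lies midway between the tips of the shut fingers; the grasp point (between the pads) lies 19 mm behind it; z points along the fingers, y is the line along which they close (so a half turn about z gives the same grasp; the last joint's range is limited). The gripper opens to 85 mm and grips with 20 to 120 N. Pads are 22 mm wide; open, the fingers measure 114 mm over their backs; the gripper's body (76 mm by 85 mm) begins 54 mm behind the grasp point. The pads swing forward as they close: fully open they stand 13 mm farther back than shut.
Start: joints at [-0.002, 0.353, 1.633, -0, 1.155, -0.002], TCP at [625.002, -0, 231.281] pointing down, gripper open.
Joint ranges: [-2.63, 2.63], [-0.92, 2.1], [0.06, 2.66], [-1.3, 4.44], [0, 2.69], [-3.02, 3.02]. Speed limits (rad/s): [2.22, 2.22, 2.79, 3.14, 3.14, 3.14].

## Interface

Orientations are given as [roll, pitch, yaw] about the fixed x, y, z axes, in that order (R = Rz(yaw) Ry(pitch) Rx(roll)).
In Python, from rig import r, cams gives the robot as it stands. The module is installed in compiled form; this text tells all that it offers.
- The arm moves only by the tool send_rows, never from a script. Its argument "targets" is one flat list of numbers, 7 for each row, row after row: the shift along the tool's x, y, z in m, then the turn, a rotation vector about the tool's x, y, z in rad, then the opening, from -1 (shut) to 1 (fully open). In form: [tx, ty, tz, wx, wy, wz, fingers, tx, ty, tz, wx, wy, wz, fingers, ...]. A call has 1 to 12 rows; each row is the pose to reach, as a shift and turn from the pose commanded when the call began, along the tool's axes at that moment; what a row does not reach only later rows make up. A row lasts 1/12 s, in which the tool goes at most 41.7 mm and 7.16 degrees, less where a joint would pass 70% of its speed; a pose out of reach is approached as far as the arm can. A call with a gripper value outside its range is refused whole. The fingers move at their own pace and stop on an object; "grip_force" is the grip in N (left out, the last holds). Time passes only in rows, so rows that repeat a pose let the fingers close. It gives the time, the measured TCP pose, the force, the opening and the grip force at its end, in the units of the state.
- r.sense(): the state, without advancing time (a new reading comes with each control period).
- cams.grab_frame(name): name is "scene" or "side" or "wrist"; returns a dict with "color" (384x512x3 uint8, blue, green, red), "fx", "fy", "cx", "cy" (pixels), "xyz" and "attitude" of the camera in the world. Camera axes: x right, y down, z forward; pixel columns grow to the right and rows downward; lengths in mm; the calibration is good to about 2 mm. The wrist camera is an equidistant fisheye: a pixel r from the principal point sees the ray r / f radians off the axis. A picture is of the moment at which its call begins. There is no depth.
- r.sign_off(): hands the job in; it is judged then, once.
The state is a dict: "clock": time; "qpos": joint angles; "qvel": joint speeds; "joint_efforts": joint torques, N m; "eef_pos": TCP position; "tcp_rot": TCP orientation; "contact_force": force on the tool from outside, world axes, zero at the start; "wrist_torque": the same for the moment, N m; "opening": opening from 0.0 (shut) to 1.0 (fully open); "grasp_force": force on a finger pad.
Only numpy, scipy, OpenCV 4.12 (cv2) and the standard library are available. Lean on these libraries where they do the work, as an engineer would, in place of code of your own. Each camera call takes 0.05 s, during which the arm holds its last target. There are 200 camera calls.

## Working session

There is one attempt and no reset: what is moved stays moved. The work goes in short steps, Python scripts to look and compute and a tool call to move; the robot and the scene stay as the last step left them, time stands still between calls to the robot, and variables do not carry over. Pictures are saved under pics/ and viewed, at most 10 in all, crops included, and the job is handed in when it is done.

Besides the shell and the picture viewer there is one more tool, called in YAML: its name, and indented under it one key for each argument. send_rows: Moves the arm, as the interface text tells. Its arguments: {"type":"object","properties":{"targets":{"type":"array"},"grip_force":{"type":"number"}},"required":["targets"]}

```bash
mkdir -p pics; cat > h.py <<'E'
import numpy as np,cv2
from rig import r,cams
from scipy.spatial.transform import Rotation as R
def att(f):
    a=np.array(f["attitude"],float)
    return a if a.shape==(3,3) else (R.from_euler('xyz',a).as_matrix() if a.size==3 else None)
def ray(f,u,v):
    d=np.array([(u-f["cx"])/f["fx"],(v-f["cy"])/f["fy"],1.0]); return att(f)@d
def onz(f,u,v,z):
    d=ray(f,u,v);p=np.array(f["xyz"],float); return p+d*(z-p[2])/d[2]
def proj(f,P):
    c=att(f).T@(np.array(P,float)-np.array(f["xyz"])); return c[0]/c[2]*f["fx"]+f["cx"],c[1]/c[2]*f["fy"]+f["cy"]
E
python3 - <<'E'
from h import *
a=cams.grab_frame("scene");b=cams.grab_frame("side")
for f in(a,b): print({k:v for k,v in f.items() if k!="color"})
cv2.imwrite("pics/s1.png",cv2.resize(a["color"],(800,600)));cv2.imwrite("pics/d1.png",cv2.resize(b["color"],(800,600)))
print(r.sense())
E
```

```text
{'fx': 497.2427778140967, 'fy': 497.2427778140967, 'cx': 267.8870748856245, 'cy': 194.33091708931568, 'xyz': array([1393.81155667, -255.43160778,  724.5476802 ]), 'attitude': array([-2.23763436,  0.01811758,  1.19026129])}
{'fx': 461.9290537244719, 'fy': 461.9290537244719, 'cx': 259.9075424881054, 'cy': 184.79647838791675, 'xyz': array([ 531.24796754, -740.08845541,  787.41447686]), 'attitude': array([-2.32928243,  0.00419892, -0.10865188])}
{'clock': 0.1, 'qpos': array([-2.36905873e-03,  3.53541002e-01,  1.63404581e+00,  1.23284234e-05,
        1.15519340e+00, -2.42637383e-03]), 'qvel': array([-0.00235049, -0.00127051, -0.00268085, -0.00107303, -0.00054432,
       -0.0013508 ]), 'joint_efforts': array([ 4.27485766e-04, -6.06356549e+01, -3.42817569e+01, -7.40920814e-05,
        3.91241178e-03, -4.99377973e-05]), 'eef_pos': array([6.24585549e+02, 2.41868973e-02, 2.30666388e+02]), 'tcp_rot': array([-3.14040513e+00, -1.41544291e-05,  1.57084865e+00]), 'contact_force': array([ 0.6880996 , -0.62841024,  0.10827238]), 'wrist_torque': array([-0.00033565,  0.03666171,  0.04729387]), 'grasp_force': 0.0, 'opening': 1.003171395858287}
```

View pics/s1.png

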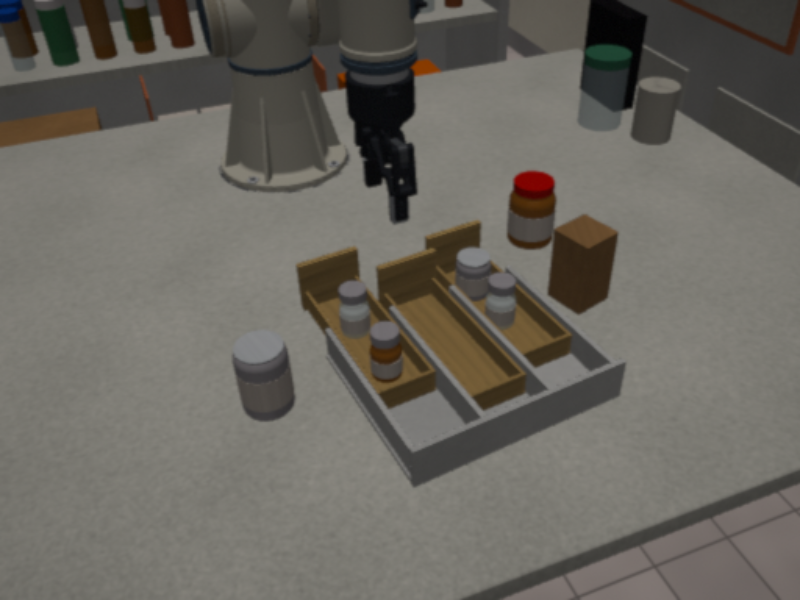

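View pics/d1.png

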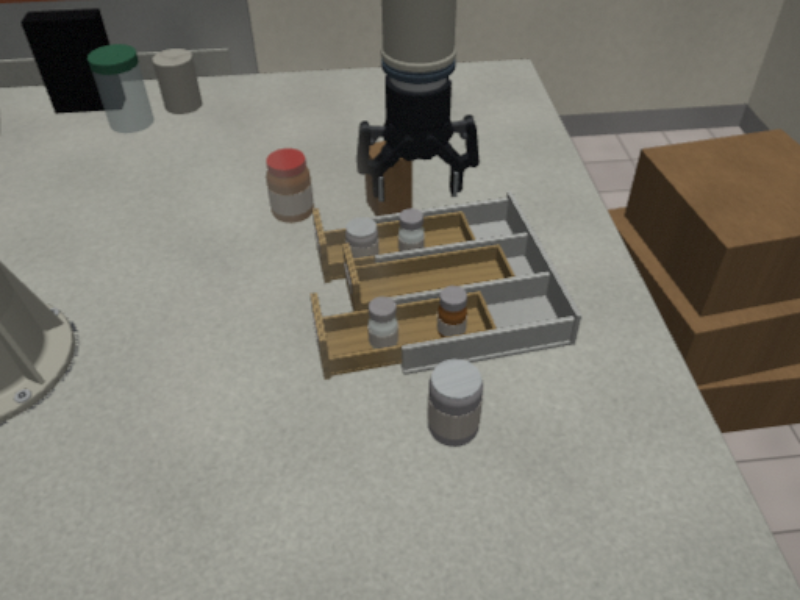

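The scene view shows tray a (two jars) on the left (-y), with its panel top around (298–357, 265–249). Empty tray c is in the middle (378–436, 270–253), and tray b (tin and jar) on the right (427–480, 238–224). All three trays are partly out. I'll enlarge the panels next.

```bash
python3 - <<'E'
from h import *
a=cams.grab_frame("scene")["color"];b=cams.grab_frame("side")["color"]
A=cv2.resize(a[135:235,180:320],None,fx=5.6,fy=5.6,interpolation=cv2.INTER_CUBIC)
B=cv2.resize(b[125:245,190:330],None,fx=4.8,fy=4.8,interpolation=cv2.INTER_CUBIC)
A=cv2.convertScaleAbs(A,alpha=1.5);B=cv2.convertScaleAbs(B,alpha=1.5)
cv2.imwrite("pics/A.png",A);cv2.imwrite("pics/B.png",B)
E
```

```text
(no output)
```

View pics/A.png

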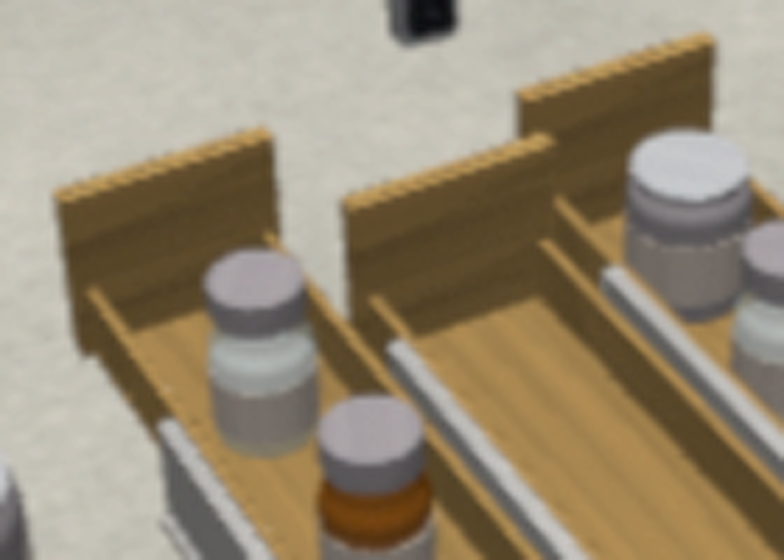

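View pics/B.png

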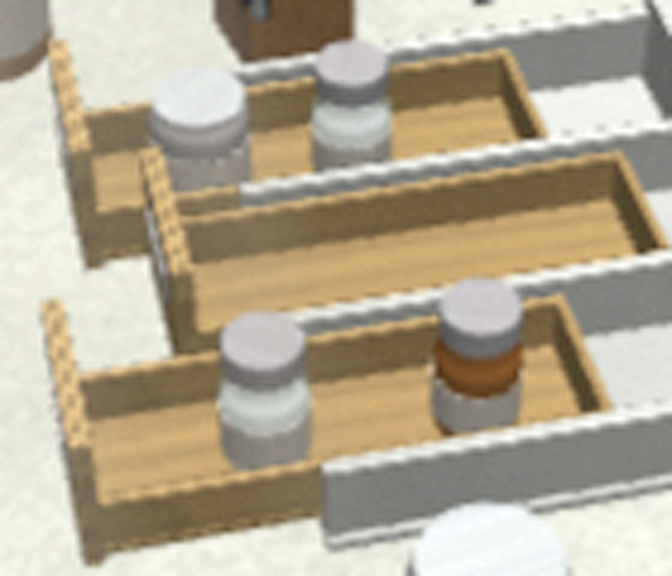

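Crop A shows the inner top edges: a (62,200)-(272,138), c (348,208)-(552,146), b (522,100)-(714,42). Crop B shows the same inner edges: a (64,303)-(88,440), c (162,150)-(188,262), b (68,42)-(90,148).

```bash
python3 - <<'E'
from h import *
a=cams.grab_frame("scene");b=cams.grab_frame("side")
def tri(pa,pb):
    M=[];v=[]
    for f,p in((a,pa),(b,pb)):
        d=ray(f,*p);d/=np.linalg.norm(d);K=np.eye(3)-np.outer(d,d);M.append(K);v.append(K@np.array(f["xyz"]))
    return np.linalg.solve(sum(M),sum(v))
cA=lambda p:(180+p[0]/5.6,135+p[1]/5.6); cB=lambda p:(190+p[0]/4.8,125+p[1]/4.8)
for n,L,Rr,l,rr in (("a",(62,200),(272,138),(88,440),(64,303)),("c",(348,208),(552,146),(188,262),(162,150)),("b",(522,100),(714,42),(90,148),(68,42))):
    P=tri(cA(L),cB(l));Q=tri(cA(Rr),cB(rr));print(n,P.round(1),Q.round(1),"len",np.linalg.norm(Q-P).round(1),"mid",((P+Q)/2).round(1),"yaw",np.degrees(np.arctan2(-(Q-P)[0],(Q-P)[1])).round(2))
    z=[onz(f,*p,90)[:2].round(1) for f,p in((a,cA(L)),(a,cA(Rr)),(b,cB(l)),(b,cB(rr)))];print(z)
# rack back wall outer top corners (800px views)
for p,q in(((413,472),(576,318)),((622,364),(514,200))): print("rack",onz(a,p[0]*.64,p[1]*.64,62 if 0 else 62).round(1),onz(b,q[0]*.64,q[1]*.64,62).round(1))
# objects: lids
print("bigjar",onz(a,534*.64,184*.64,110).round(),onz(b,286*.64,160*.64,110).round())
print("tea",onz(a,584*.64,230*.64,120).round())
print("can",onz(a,260*.64,348*.64,100).round(),onz(b,455*.64,378*.64,100).round())
E
```

```text
a [493.2 -90.3  88.6] [484.1  -0.8  87. ] len 90.0 mid [488.6 -45.5  87.8] yaw 5.81
[array([496.1, -91.3]), array([487.7,  -1.5]), array([492.9, -90.5]), array([484.5,  -4.7])]
c [542.8  12.9  90.1] [534.3 102.   87.2] len 89.5 mid [538.6  57.4  88.6] yaw 5.48
[array([545.8,  10.7]), array([537.9, 100.5]), array([542.1,  16.3]), array([534.3,  98.4])]
b [499.6 103.6  89.1] [490.2 195.   87.4] len 91.9 mid [494.9 149.3  88.3] yaw 5.89
[array([502.1, 102.1]), array([493.3, 193.7]), array([499.3, 103.9]), array([490.4, 191. ])]
rack [878.7 -68.8  62. ] [841.  -64.7  62. ]
rack [820.2 234.2  62. ] [814.5 216.   62. ]
bigjar [452. 306. 110.] [439. 307. 110.]
tea [612. 299. 120.]
can [ 658. -181.  100.] [ 649. -183.  100.]
```

send_rows:
  targets: [-0.005,-0.02,0,0,0,-0.02,-1,-0.012,-0.045,0,0,0,-0.04,-1,-0.02,-0.075,0,0,0,-0.06,-1,-0.03,-0.11,0,0,0,-0.08,-1,-0.04,-0.145,0,0,0,-0.1,-1,-0.046,-0.17,0,0,0,-0.1,-1,-0.05,-0.185,0,0,0,-0.1,-1,-0.051,-0.19,0,0,0,-0.1,-1,-0.051,-0.19,0.02,0,0,-0.1,-1,-0.051,-0.19,0.045,0,0,-0.1,-1,-0.051,-0.19,0.06,0,0,-0.1,-1,-0.051,-0.19,0.06,0,0,-0.1,-1]

```text
clock: 1.3
eef_pos: [433.9, -50.7, 168.9]
tcp_rot: [-3.138, -0.001, 1.671]
contact_force: [-0.0, -0.5, -0.4]
opening: 0.002
grasp_force: 0.0
```

```bash
python3 - <<'E'
from h import *
a=cams.grab_frame("scene");b=cams.grab_frame("side")
cA=lambda p:(180+p[0]/5.6,135+p[1]/5.6); cB=lambda p:(190+p[0]/4.8,125+p[1]/4.8)
y=np.radians(5.7);e=np.array([np.cos(y),np.sin(y)]);n=np.array([-e[1],e[0]])
for f,p in((a,cA((172,422))),(a,cA((397,343))),(a,cA((610,270))),(b,cB((325,465))),(b,cB((242,190)))):
    P=onz(f,*p,52)[:2];print(P.round(1),"s",(P@e).round(1),"t",(P@n).round(1))
s=r.sense();print(s["eef_pos"],s["tcp_rot"],s["opening"],s["clock"],s["contact_force"])
E
```

```text
[599.2 -80.5] s 588.2 t -139.6
[587.6  14.1] s 586.1 t -44.3
[576.9 109.2] s 584.9 t 51.4
[595.2 -82. ] s 584.1 t -140.8
[573.1 108. ] s 581.0 t 50.6
[435.50908785 -50.89520705 171.34032447] [-3.14089657e+00 -1.93032501e-04  1.67091937e+00] -0.0017310037624425033 1.4 [0.42265187 0.04844088 0.14299464]
```

send_rows:
  targets: [0,0,0.02,0,0,0,-1,0,0,0.045,0,0,0,-1,0,0,0.07,0,0,0,-1,0,0,0.09,0,0,0,-1,0,0,0.107,0,0,0,-1,0,0,0.115,0,0,0,-1,0,0,0.116,0,0,0,-1,0,0.004,0.116,0,0,0,-1,0,0.008,0.116,0,0,0,-1,0,0.012,0.116,0,0,0,-1,0,0.014,0.116,0,0,0,-1]

```text
clock: 2.32
eef_pos: [450.7, -49.7, 56.3]
tcp_rot: [3.139, 0.001, 1.671]
contact_force: [0.1, 0.3, -0.0]
opening: -0.002
grasp_force: 0.0
```

```bash
python3 - <<'E'
from h import *
b=cams.grab_frame("side")["color"]
B=cv2.resize(b[85:245,150:350],None,fx=3.6,fy=3.6,interpolation=cv2.INTER_CUBIC)
cv2.imwrite("pics/B2.png",cv2.convertScaleAbs(B,alpha=1.5))
E
```

```text
(no output)
```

View pics/B2.png

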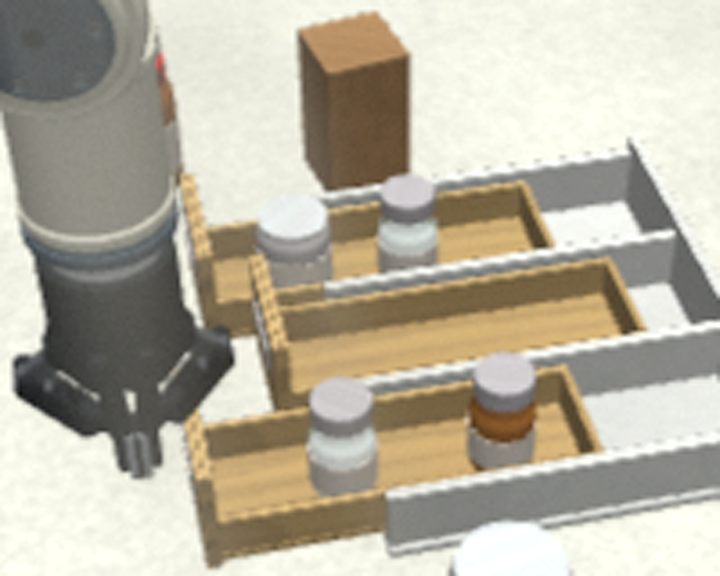

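The closed fingers form a narrow tip at about (135,475), and the knuckles stick out about 50 mm either side, not far above the panel tops. I'll push slightly higher so they clear.

send_rows:
  targets: [0,0,-0.006,0,0,0,-1,0,0.002,-0.012,0,0,0,-1,0,0.005,-0.012,0,0,0,-1,0,0.008,-0.012,0,0,0,-1,0,0.011,-0.012,0,0,0,-1,0,0.014,-0.012,0,0,0,-1,0,0.017,-0.012,0,0,0,-1,0,0.02,-0.012,0,0,0,-1,0,0.023,-0.012,0,0,0,-1,0,0.026,-0.012,0,0,0,-1,0,0.029,-0.012,0,0,0,-1,0,0.032,-0.012,0,0,0,-1]

```text
clock: 3.37
eef_pos: [480.6, -46.2, 67.1]
tcp_rot: [-3.141, -0.0, 1.671]
contact_force: [-2.2, 1.4, -0.8]
opening: 0.0
grasp_force: 1.1
```

send_rows:
  targets: [0,0.003,0,0,0,0,-1,0,0.006,0,0,0,0,-1,0,0.009,0,0,0,0,-1,0,0.013,0,0,0,0,-1,0,0.017,0,0,0,0,-1,0,0.021,0,0,0,0,-1,0,0.025,0,0,0,0,-1,0,0.029,0,0,0,0,-1,0,0.033,0,0,0,0,-1,0,0.037,0,0,0,0,-1,0,0.041,0,0,0,0,-1,0,0.045,0,0,0,0,-1]

```text
clock: 4.37
eef_pos: [526.0, -41.9, 67.3]
tcp_rot: [3.142, -0.0, 1.671]
contact_force: [-2.7, 1.2, 0.3]
opening: 0.001
grasp_force: 1.1
```

send_rows:
  targets: [0,0.004,0,0,0,0,-1,0,0.008,0,0,0,0,-1,0,0.012,0,0,0,0,-1,0,0.016,0,0,0,0,-1,0,0.02,0,0,0,0,-1,0,0.024,0,0,0,0,-1,0,0.027,0,0,0,0,-1,0,0.03,0,0,0,0,-1,0,0.032,0,0,0,0,-1,0,0.034,0,0,0,0,-1,0,0.036,0,0,0,0,-1]

```text
clock: 5.28
eef_pos: [561.5, -38.3, 67.3]
tcp_rot: [-3.142, -0.0, 1.671]
contact_force: [-2.4, 0.4, 0.1]
opening: -0.003
grasp_force: 1.1
```

send_rows:
  targets: [0,0.0015,0,0,0,0,-1,0,0.003,0,0,0,0,-1,0,0.0045,0,0,0,0,-1,0,0.006,0,0,0,0,-1,0,0.0075,0,0,0,0,-1,0,0.009,0,0,0,0,-1]

```text
clock: 5.78
eef_pos: [565.9, -37.8, 66.9]
tcp_rot: [-3.133, -0.0, 1.671]
contact_force: [-22.2, -3.3, 15.5]
opening: -0.002
grasp_force: 11.4
```

send_rows:
  targets: [0,-0.005,0,0,0,0,-1,0,-0.012,0,0,0,0,-1,0,-0.024,0,0,0,0,-1,0,-0.042,0,0,0,0,-1,0,-0.064,0,0,0,0,-1,0,-0.086,0,0,0,0,-1,0,-0.102,0,0,0,0,-1,0,-0.109,0,0,0,0,-1,0.01,-0.109,0,0,0,0,-1,0.03,-0.109,0,0,0,0,-1,0.045,-0.109,0,0,0,0,-1,0.05,-0.109,0,0,0,0,-1]

```text
clock: 6.78
eef_pos: [458.2, 3.2, 67.6]
tcp_rot: [3.14, -0.0, 1.671]
contact_force: [-0.0, -0.3, 0.7]
opening: -0.002
grasp_force: 0.0
```

send_rows:
  targets: [0.01,0,0,0,0,0,-1,0.03,0,0,0,0,0,-1,0.055,0,0,0,0,0,-1,0.08,0,0,0,0,0,-1,0.105,0,0,0,0,0,-1,0.125,0,0,0,0,0,-1,0.138,0,0,0,0,0,-1,0.143,0,0,0,0,0,-1,0.143,0,0,0,0,0,-1]

```text
clock: 7.53
eef_pos: [443.1, 144.8, 67.3]
tcp_rot: [3.141, -0.0, 1.672]
contact_force: [-0.4, -0.2, -0.2]
opening: 0.002
grasp_force: 0.0
```

```bash
python3 - <<'E'
from h import *
a=cams.grab_frame("scene")["color"];b=cams.grab_frame("side")["color"]
A=cv2.resize(a[90:310,150:410],None,fx=2,fy=2);B=cv2.resize(b[60:280,170:390],None,fx=2,fy=2)
B=cv2.resize(B,(280,440)) if 0 else B
B=cv2.resize(b[100:250,180:400],None,fx=2.36,fy=2.36);B=B[:440]
A=cv2.resize(a[100:280,170:410],None,fx=2.16,fy=2.16)
W=520;A=cv2.copyMakeBorder(A,0,0,0,max(0,W-A.shape[1]),0);B=cv2.copyMakeBorder(B,0,0,0,max(0,W-B.shape[1]),0)
C=cv2.vconcat([A[:300,:W],B[:300,:W]])
cv2.imwrite("pics/C.png",cv2.convertScaleAbs(C,alpha=1.4));print(C.shape)
E
```

```text
(600, 520, 3)
```

View pics/C.png

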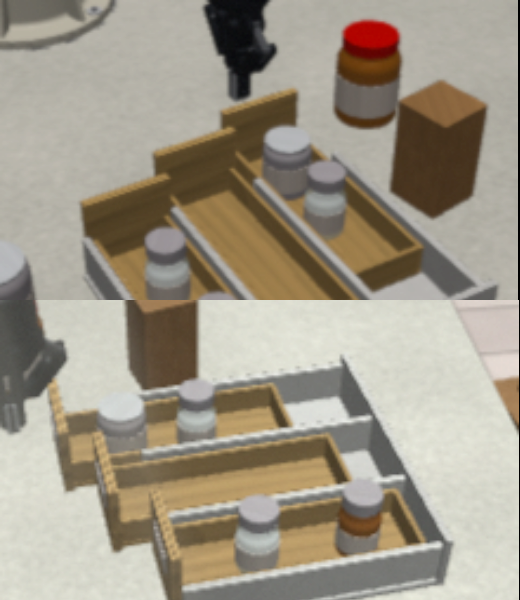

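Tray a is home with its panel against the rack, and both jars are upright. The tool stands in front of tray b's panel. Pushing b next.

send_rows:
  targets: [0,0.004,0,0,0,0,-1,0,0.01,0,0,0,0,-1,0,0.015,0,0,0,0,-1,0,0.018,0,0,0,0,-1,0,0.021,0,0,0,0,-1,0,0.024,0,0,0,0,-1,0,0.027,0,0,0,0,-1,0,0.03,0,0,0,0,-1,0,0.033,0,0,0,0,-1,0,0.036,0,0,0,0,-1,0,0.039,0,0,0,0,-1,0,0.042,0,0,0,0,-1]

```text
clock: 8.63
eef_pos: [484.4, 148.0, 67.2]
tcp_rot: [-3.141, -0.0, 1.671]
contact_force: [-3.3, 0.9, -0.2]
opening: -0.001
grasp_force: 1.1
```

send_rows:
  targets: [0,0.003,0,0,0,0,-1,0,0.006,0,0,0,0,-1,0,0.01,0,0,0,0,-1,0,0.014,0,0,0,0,-1,0,0.018,0,0,0,0,-1,0,0.022,0,0,0,0,-1,0,0.026,0,0,0,0,-1,0,0.03,0,0,0,0,-1,0,0.034,0,0,0,0,-1,0,0.038,0,0,0,0,-1,0,0.042,0,0,0,0,-1,0,0.045,0,0,0,0,-1]

```text
clock: 9.63
eef_pos: [529.7, 152.5, 67.3]
tcp_rot: [3.141, -0.0, 1.671]
contact_force: [-2.1, 1.0, -1.0]
opening: -0.001
grasp_force: 1.1
```

send_rows:
  targets: [0,0.0025,0,0,0,0,-1,0,0.005,0,0,0,0,-1,0,0.007,0,0,0,0,-1,0,0.009,0,0,0,0,-1,0,0.0105,0,0,0,0,-1,0,0.012,0,0,0,0,-1]

```text
clock: 10.13
eef_pos: [541.2, 153.6, 67.3]
tcp_rot: [3.142, -0.0, 1.671]
contact_force: [-3.0, 1.0, 0.4]
opening: -0.001
grasp_force: 1.1
```

send_rows:
  targets: [0,0.0015,0,0,0,0,-1,0,0.003,0,0,0,0,-1,0,0.0045,0,0,0,0,-1,0,0.006,0,0,0,0,-1,0,0.0075,0,0,0,0,-1]

```text
clock: 10.55
eef_pos: [543.4, 153.6, 66.8]
tcp_rot: [-3.131, 0.001, 1.671]
contact_force: [-25.7, -0.4, 19.6]
opening: -0.002
grasp_force: 12.9
```

send_rows:
  targets: [0,-0.005,0,0,0,0,-1,0,-0.012,0,0,0,0,-1,0,-0.024,0,0,0,0,-1,0,-0.032,-0.005,0,0,0,-1,0,-0.035,-0.02,0,0,0,-1,0,-0.035,-0.045,0,0,0,-1,0,-0.035,-0.07,0,0,0,-1,0,-0.035,-0.09,0,0,0,-1,0,-0.035,-0.1,0,0,0,-1,0,-0.035,-0.103,0,0,0,-1]

```text
clock: 11.38
eef_pos: [515.0, 151.1, 172.5]
tcp_rot: [3.137, -0.001, 1.671]
contact_force: [-0.1, 0.8, -0.2]
opening: 0.001
grasp_force: 0.0
```

send_rows:
  targets: [-0.01,0.007,0,0,0,0,-1,-0.03,0.02,0,0,0,0,-1,-0.055,0.037,0,0,0,0,-1,-0.078,0.052,0,0,0,0,-1,-0.091,0.061,0,0,0,0,-1,-0.0955,0.064,0,0,0,0,-1,-0.0955,0.064,0,0,0,0,-1]

```text
clock: 11.97
eef_pos: [587.0, 61.2, 169.1]
tcp_rot: [-3.14, -0.0, 1.669]
contact_force: [-1.3, -0.1, -0.2]
opening: -0.001
grasp_force: 0.0
```

```bash
python3 - <<'E'
from h import *
a=cams.grab_frame("scene")["color"];b=cams.grab_frame("side")["color"]
A=cv2.resize(a[100:280,170:410],None,fx=2.16,fy=2.16);B=cv2.resize(b[90:240,180:400],None,fx=2.36,fy=2.36)
W=518
C=cv2.vconcat([A[:380,:W],B[:330,:W]]);C=cv2.resize(C,None,fx=.82,fy=.82)
cv2.imwrite("pics/D.png",cv2.convertScaleAbs(C,alpha=1.4));print(C.shape)
E
```

```text
(582, 425, 3)
```

View pics/D.png

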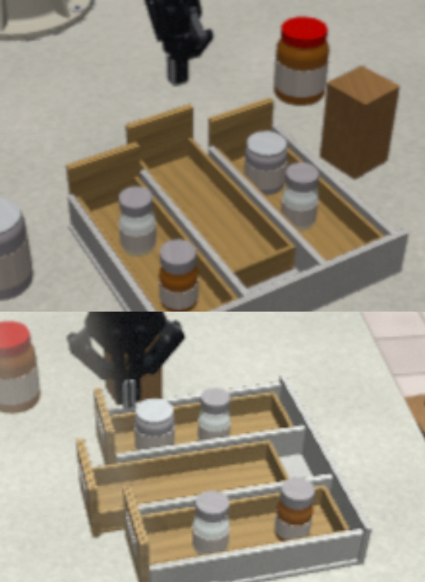

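Trays a and b are both home, with all jars and the tin upright. The tool is over tray c, behind its panel, so I'll descend and push it out.

send_rows:
  targets: [0,0,0.01,0,0,0,-1,0,0,0.03,0,0,0,-1,0,0,0.05,0,0,0,-1,0,0,0.07,0,0,0,-1,0,0,0.087,0,0,0,-1,0,0,0.098,0,0,0,-1,0,0,0.102,0,0,0,-1,0,0,0.102,0,0,0,-1,0,-0.003,0.102,0,0,0,-1,0,-0.008,0.102,0,0,0,-1,0,-0.013,0.102,0,0,0,-1,0,-0.017,0.102,0,0,0,-1]

```text
clock: 13.07
eef_pos: [569.6, 60.5, 69.0]
tcp_rot: [3.141, -0.0, 1.671]
contact_force: [-0.1, 0.3, 0.4]
opening: -0.0
grasp_force: 0.0
```

send_rows:
  targets: [0,-0.003,0,0,0,0,-1,0,-0.006,0,0,0,0,-1,0,-0.009,0,0,0,0,-1,0,-0.012,0,0,0,0,-1,0,-0.015,0,0,0,0,-1,0,-0.018,0,0,0,0,-1,0,-0.021,0,0,0,0,-1,0,-0.024,0,0,0,0,-1,0,-0.028,0,0,0,0,-1,0,-0.032,0,0,0,0,-1,0,-0.036,0,0,0,0,-1,0,-0.04,0,0,0,0,-1]

```text
clock: 14.07
eef_pos: [530.0, 56.4, 68.4]
tcp_rot: [3.141, 0.0, 1.671]
contact_force: [2.2, -1.3, 0.2]
opening: 0.003
grasp_force: 1.1
```

send_rows:
  targets: [0,-0.004,0,0,0,0,-1,0,-0.008,0,0,0,0,-1,0,-0.012,0,0,0,0,-1,0,-0.016,0,0,0,0,-1,0,-0.02,0,0,0,0,-1,0,-0.024,0,0,0,0,-1,0,-0.028,0,0,0,0,-1,0,-0.032,0,0,0,0,-1,0,-0.036,0,0,0,0,-1,0,-0.04,0,0,0,0,-1,0,-0.043,0,0,0,0,-1,0,-0.046,0,0,0,0,-1]

```text
clock: 15.07
eef_pos: [484.1, 51.9, 68.3]
tcp_rot: [-3.142, -0.0, 1.671]
contact_force: [2.0, -0.6, 0.7]
opening: -0.002
grasp_force: 1.1
```

send_rows:
  targets: [0,-0.0015,0,0,0,0,-1,0,-0.003,0,0,0,0,-1,0,-0.0045,0,0,0,0,-1,0,-0.006,0,0,0,0,-1,0,-0.0075,0,0,0,0,-1,0,-0.009,0,0,0,0,-1]

```text
clock: 15.57
eef_pos: [475.5, 51.0, 68.3]
tcp_rot: [3.142, 0.0, 1.671]
contact_force: [1.6, -1.1, 1.0]
opening: 0.001
grasp_force: 1.1
```

send_rows:
  targets: [0,-0.0015,0,0,0,0,-1,0,-0.003,0,0,0,0,-1,0,-0.0045,0,0,0,0,-1,0,-0.006,0,0,0,0,-1]

```text
clock: 15.9
eef_pos: [472.0, 50.7, 68.7]
tcp_rot: [3.136, -0.0, 1.671]
contact_force: [13.4, -0.2, -8.7]
opening: -0.001
grasp_force: 6.5
```

send_rows:
  targets: [0,-0.0015,0,0,0,0,-1,0,-0.0015,0,0,0,0,-1]

```text
clock: 16.07
eef_pos: [472.0, 50.8, 69.0]
tcp_rot: [3.133, -0.0, 1.671]
contact_force: [13.6, 0.5, -9.5]
opening: 0.001
grasp_force: 6.8
```

send_rows:
  targets: [0,0.005,0,0,0,0,-1,0,0.012,0,0,0,0,-1,0,0.022,0,0,0,0,-1,0,0.03,0,0,0,0,-1,0,0.035,-0.01,0,0,0,-1,0,0.035,-0.03,0,0,0,-1,0,0.035,-0.06,0,0,0,-1,0,0.035,-0.09,0,0,0,-1,0,0.035,-0.12,0,0,0,-1,0,0.035,-0.14,0,0,0,-1,0,0.035,-0.15,0,0,0,-1,0,0.035,-0.15,0,0,0,-1]

```text
clock: 17.07
eef_pos: [504.4, 54.0, 220.3]
tcp_rot: [3.138, -0.0, 1.671]
contact_force: [0.4, -0.7, -0.2]
opening: -0.003
grasp_force: 0.0
```

```bash
python3 - <<'E'
from h import *
a=cams.grab_frame("scene")["color"];b=cams.grab_frame("side")["color"]
A=cv2.resize(a[100:280,170:410],None,fx=2.16,fy=2.16);B=cv2.resize(b[90:240,180:400],None,fx=2.36,fy=2.36)
W=518
C=cv2.vconcat([A[:380,:W],B[:330,:W]]);C=cv2.resize(C,None,fx=.82,fy=.82)
cv2.imwrite("pics/E.png",cv2.convertScaleAbs(C,alpha=1.4))
E
```

```text
(no output)
```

View pics/E.png

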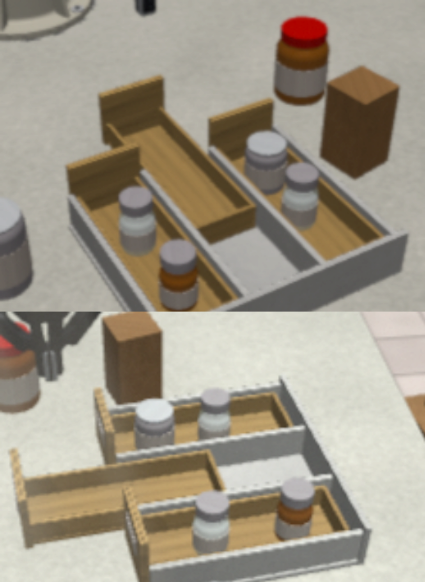

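Tray c is fully out, a and b are home, everything is upright, and the arm is clear of it all. Handing in.

```bash
python3 -c "
from rig import r
print(r.sign_off())"
```

```text
the job is handed in; nothing more can be done
None
```

I pushed trays a and b fully home, then pushed empty tray c out to its stop from behind its panel; all jars and the tin stayed upright, nothing beside the rack was touched, and the job is handed in at about 17 s.

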